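# Prop the stock bin's lid on its stay and load a jar under the filling head

## Task

Lift the clear lid of the steel stock bin by its handle until the stay at its side drops behind the second tooth of its rack, the one nearer the hinge, and let the lid back onto the stay, without letting it fall, so that it stands propped wide open by itself. Then take the low, wide, open jar out of the bin, set it down on the filling station's deck without dropping it and slide it under the filling head until it is fully home and upright in its nest. Leave the lid propped, and leave the two slim bottles, the capped jar and the wrench where they stand.

Things in the scene. Friction and masses are not known exactly. Their poses are not given: they have to be found in the camera images.
- bin: Open-topped stainless stock bin, 220 (x) x 290 (y) x 82 mm high, walls and floor 4 mm, fixed to the table. Origin: centre of its underside, on the table. Its own +x points to the hinge side (away from the robot), -x to the lid's handle, +y to the side that carries the stay and its toothed rack.
- hinge (a point): Middle of the lid's hinge line, at the bin's +x rim, 86 mm above the table; the hinge axis lies along the bin's y.
- lid (a joint): Lid angle in rad: 0 shut (level), grows as the handle rises, stop at 1.53. Clear panel in a steel frame, 215 mm from hinge to front edge, 290 mm wide, 8 mm thick, about 0.45 kg; falls shut from any angle unless the stay holds it. Behind the first tooth it stands at about 0.75, behind the second at about 1.40; to get behind the second it must be raised to about 1.48 and then let back.
- lid_handle (a point): Middle of the lid's handle: a round steel bar, 12 mm thick and 120 mm long, parallel to the hinge (along the bin's y), in the plane of the lid, 250 mm from the hinge line and 35 mm in front of the lid's front edge, open all round so that it can be pinched from above. With the lid shut it is 86 mm above the table.
- stay_foot (a point): Foot of the stay: a cross pin of 8 mm diameter at the free end of a flat bar, 125 mm long, that hangs from a pivot on the lid's +y side edge (55 mm from the hinge) and drags along the rack by its own weight as the lid moves. It needs no handling.
- notch (a point): Where the middle of the stay's foot lies when it is seated behind the second tooth, the one nearer the hinge, of the rack: a level steel strip with two saw teeth 5 mm high, outside the bin's +y wall, just under the rim, 166 mm from the bin's middle. The foot passes the teeth from the handle side towards the hinge and cannot go back.
- jar: The low, wide jar: white plastic, open top, 62 mm diameter, 56 mm high, wall 3.5 mm, about 70 g, standing upright on the bin's floor (4 mm above the table). Origin: its centre, half-way up; z up.
- station: Filling station, fixed to the table. Origin: on the table under its middle; its own +x points into the machine, so a jar comes in from -x along y = 0. A flat metal deck, top 15 mm above the table, reaches from x = -145 to 125 mm and y = +-130 mm. A second plate with a motor stands over the back (x over 40 mm), 268 mm high; two posts at x = 100, y = +-78 mm.
- lane (a point): Middle of the free stretch of deck in front of the nest, on the deck's top face, 85 mm before the station's origin: a jar can stand here (x from -145 to -30 mm, y within 55 mm of the lane's middle is free), with nothing above it.
- head_edge (a point): Middle of the lower front edge of the filling head, the plate that overhangs the nest: 8 mm behind the station's origin, 70 mm above the deck. The plate is 12 mm thick and 200 mm wide and reaches 115 mm back; its nozzle ends 64 mm above the deck, so a jar on the deck passes under it but nothing taller.
- nest (a point): Centre, half-way up, of a jar that is fully home: 30 mm in x from the station's origin, 28 mm above the deck. The nest is open towards -x: two black cheeks 22 mm high, 66 mm apart, with flared mouths reaching to 28 mm before the origin, and a V-shaped stop behind. A jar that is home is under the head plate but for 9 mm of its -x side.
- bottle_a: Bystander in the bin: slim white capped bottle, 50 mm diameter, 72 mm high. Origin: centre of its underside.
- bottle_b: Bystander in the bin: the same as bottle_a.
- full_jar: Bystander on the station's deck, beside the lane: a filled white jar with its cap on, 66 mm diameter over the cap, 62 mm high. Origin: centre of its underside.
- wrench: Bystander: open-ended steel wrench, 150 mm long, lying on the table between bin and station.

How it is judged:
By the outcome, as a careful person would: the job done as asked, in the order asked, and still so for the second after the job is handed in, with the robot touching nothing.
It also fails if it takes over 72 s, if anything falls off the work surface, if the arm or the gripper's body presses on something with over 40 N, if the wrist force passes 120 N, or if a joint passes its speed limit or range.

## Robot

A 7-joint arm with a two-finger parallel gripper is mounted at the origin on the work surface. World frame = base frame: x ahead of the robot, y to its left, z up, the work surface at z = 0. Lengths are in mm, angles in rad, forces in N, time in s.
With the tool pointing down it reaches from about 425 to 875 mm from the base axis. Payload 9.9 kg.
Tool frame: the origin (TCP) lies at the centre of the arm's flange, where the gripper is bolted on; the fingertips stand 173 mm ahead of it and the grasp point (between the pads) lies 155 mm ahead of it (grasp_offset is the distance from the TCP to the grasp point, in mm); y points along the fingers, z is the direction in which the jaws open and shut, and the axes are right-handed (so a half turn about y gives the same grasp; the last joint's range is limited). The gripper opens to 85 mm and grips with 20 to 120 N. Pads are 22 mm wide; open, the fingers measure 114 mm over their backs; the gripper's body (76 mm by 85 mm) begins 54 mm behind the grasp point. The pads swing forward as they close: fully open they stand 13 mm farther back than shut.
Start: joints at [1.159, 0.576, 0.025, 1.437, -0.015, 1.129, -0.057], TCP at [217.329, -639.064, 404.689] pointing down, gripper open.
Joint ranges: [-2.76, 2.76], [-0.34, 2.15], [-1.52, 1.57], [0.19, 2.46], [-1.09, 4.23], [0.17, 1.99], [-2.82, 2.82]. Speed limits (rad/s): [2.22, 2.22, 3.01, 3.01, 3.14, 3.14, 3.14].

## Interface

Orientations are given as [roll, pitch, yaw] about the fixed x, y, z axes, in that order (R = Rz(yaw) Ry(pitch) Rx(roll)).
In Python, from plant import * gives the robot as it stands. The module is installed in compiled form; this text tells all that it offers.
- The arm moves only by the tool drive_tool, never from a script. Its argument "moves" is one flat list of numbers, 4 for each row, row after row: the shift along the world's x, y, z in m, then the turn about the world's z in rad. A call has 1 to 5 rows; each row shifts and turns the commanded pose from where the row before left it; what a row does not reach is not made up. A row lasts 1/8 s, in which the tool goes at most 62.5 mm and 10.7 degrees, less where a joint would pass 70% of its speed; a pose out of reach is approached as far as the arm can. A call with a gripper value outside its range is refused whole. "jaw" is the opening, from 0 (shut) to 1 (fully open), set as the call begins (left out, the last holds). The fingers move at their own pace and stop on an object; the grip force is fixed at half the most. Time passes only in rows, so rows that do not move let the fingers close. It gives the time, the measured TCP pose, the force and the opening at its end, in the units of the state.
- observe(): the state, without advancing time (a new reading comes with each control period).
- grab_frame(name): name is "scene" or "side" or "wrist"; returns the picture (400x640x3 uint8, blue, green, red); there is no depth.
- camera_info(name): a dict with "intrinsics" (3x3 intrinsics, pixels), "D" ([k1, k2, p1, p2, k3] as OpenCV has them; the pictures are not rectified), "xyz" and "rotation" of the camera in the world. Camera axes: x right, y down, z forward; pixel columns grow to the right and rows downward; lengths in mm; the calibration is good to about 2 mm. A picture is of the moment at which its call begins: read the wrist's pose just before it. camera_info takes no time and is no camera call; for the wrist camera it gives the pose at the moment of the call.
- finish_job(): hands the job in, once; it reports no verdict.
The state is a dict: "t": time; "joint_positions": joint angles; "qvel": joint speeds; "tau": joint torques, N m; "position": TCP position; "eef_rot": TCP orientation; "wrist_force": force on the tool from outside, world axes, zero at the start; "moment": the same for the moment, N m; "gripper_width": opening from 0.0 (shut) to 1.0 (fully open).
Only numpy, scipy, OpenCV 4.12 (cv2) and the standard library are available. Lean on these libraries where they do the work, as an engineer would, in place of code of your own. Each camera call takes 0.05 s, during which the arm holds its last target.

## Working session

There is one attempt and no reset: what is moved stays moved. The work goes in short steps, Python scripts to look and compute and a tool call to move; the robot and the scene stay as the last step left them, time stands still between calls to the robot, and variables do not carry over. Pictures are saved under pics/ and viewed, and the job is handed in when it is done.

Besides the shell and the picture viewer there is one more tool, called after "Emit:" in YAML: its name, and indented under it one key for each argument. drive_tool: Moves the arm, as the interface text tells. Its arguments: {"type":"object","properties":{"moves":{"type":"array"},"jaw":{"type":"number"}},"required":["moves"]}

```bash
mkdir -p pics
python3 - <<'E'
from plant import *
import cv2
s=observe(); print(s)
for n in ("scene","side","wrist"):
    i=camera_info(n); print(n,i)
    cv2.imwrite(f"pics/{n}0.png",grab_frame(n))
E
```

```text
{'t': 0.0, 'joint_positions': array([ 1.15921434,  0.57651322,  0.02482818,  1.43789592, -0.01500854,
        1.12900646, -0.05651275]), 'qvel': array([ 0.0001003 , -0.00016134, -0.00150849, -0.00115566, -0.0015538 ,
        0.00020218,  0.00088433]), 'tau': array([-7.77700438e-05, -7.65785766e+01,  2.25022405e+00, -2.85964805e+01,
        1.52257900e-02,  1.28623736e-02, -4.54622614e-05]), 'position': array([ 217.28726807, -638.89586874,  403.8590304 ]), 'eef_rot': array([-1.57243365e+00, -6.86443695e-05, -2.81377941e+00]), 'wrist_force': array([-0.2897212 ,  0.05104148, -0.00912627]), 'moment': array([-0.03385721, -0.01384722, -0.0332875 ]), 'gripper_width': 0.9988937107075239}
scene {'intrinsics': array([[503.90242973,   0.        , 316.46562664],
       [  0.        , 503.90242973, 200.4922196 ],
       [  0.        ,   0.        ,   1.        ]]), 'D': array([-0.0603563,  0.       ,  0.       ,  0.       ,  0.       ]), 'xyz': array([1329.9522589 , -522.32153339, 1236.06263577]), 'rotation': array([-2.45450162,  0.01081746,  0.92655951])}
side {'intrinsics': array([[473.26861987,   0.        , 310.61760491],
       [  0.        , 473.26861987, 198.11229045],
       [  0.        ,   0.        ,   1.        ]]), 'D': array([-0.1368063,  0.       ,  0.       ,  0.       ,  0.       ]), 'xyz': array([  26.68693102,  669.48914152, 1019.84594353]), 'rotation': array([-2.41646995, -0.01919065, -2.41559997])}
wrist {'intrinsics': array([[357.49386082,   0.        , 323.3855616 ],
       [  0.        , 357.49386082, 204.74276737],
       [  0.        ,   0.        ,   1.        ]]), 'D': array([-0.07011702,  0.        ,  0.        ,  0.        ,  0.        ]), 'xyz': array([ 280.70588311, -616.46899311,  373.97061794]), 'rotation': array([ 2.87824421e+00,  1.99089817e-04, -1.24197163e+00])}
```

View pics/scene0.png

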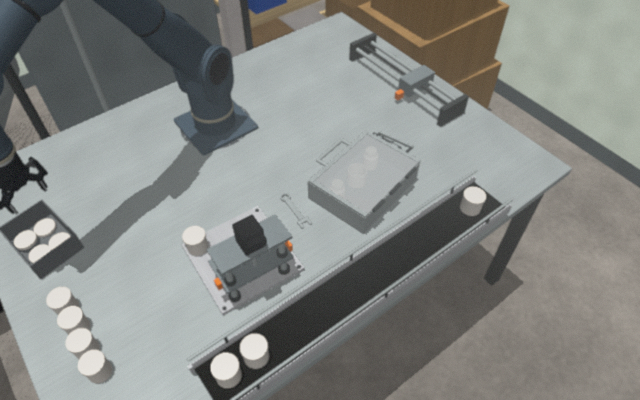

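View pics/side0.png

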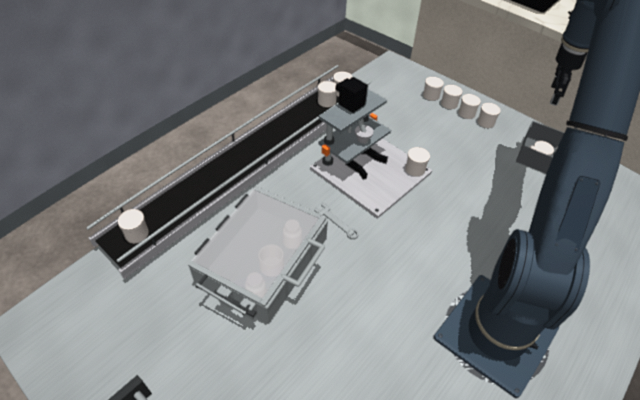

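View pics/wrist0.png

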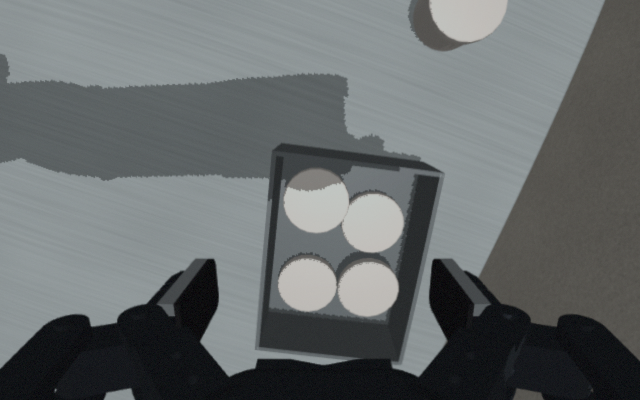

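Scene: the bin is at about (365,180) with its handle at (335,152). The station is at (250,255), the capped jar at (195,240) and the wrench at (295,210). Side: the bin is at (260,250), its handle at (305,272), the nest cheeks at (370,160) and the capped jar at (418,160). I'll zoom in next.

```bash
cat > h.py <<'E'
import numpy as np, cv2, pickle
from scipy.spatial.transform import Rotation as R
def K(i): return i["intrinsics"]
def Rm(i): return R.from_euler('xyz',i["rotation"]).as_matrix()
def ray(i,uv):
    p=cv2.undistortPoints(np.array(uv,float).reshape(-1,1,2),i["intrinsics"],i["D"]).reshape(-1,2)
    return np.c_[p,np.ones(len(p))]@Rm(i).T
def onz(i,uv,z):
    d=ray(i,uv); c=i["xyz"]; return c+d*((z-c[2])/d[:,2])[:,None]
def proj(i,P):
    q=(np.atleast_2d(P)-i["xyz"])@Rm(i)
    return cv2.projectPoints(q,np.zeros(3),np.zeros(3),i["intrinsics"],i["D"])[0].reshape(-1,2)
def tri(i,u,j,v):
    A=[];b=[]
    M=np.zeros((3,3));w=np.zeros(3)
    for c,p in((i,u),(j,v)):
        d=ray(c,[p])[0];d/=np.linalg.norm(d);Q=np.eye(3)-np.outer(d,d);M+=Q;w+=Q@c["xyz"]
    return np.linalg.solve(M,w)
E
python3 - <<'E'
import cv2
a=cv2.imread("pics/scene0.png");b=cv2.imread("pics/side0.png")
cv2.imwrite("pics/z1.png",cv2.resize(a[120:240,290:450],(800,600),interpolation=cv2.INTER_CUBIC))
cv2.imwrite("pics/z2.png",cv2.resize(b[180:330,180:380],(800,600),interpolation=cv2.INTER_CUBIC))
cv2.imwrite("pics/z3.png",cv2.resize(b[70:220,280:480],(800,600),interpolation=cv2.INTER_CUBIC))
E
```

```text
(no output)
```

View pics/z1.png

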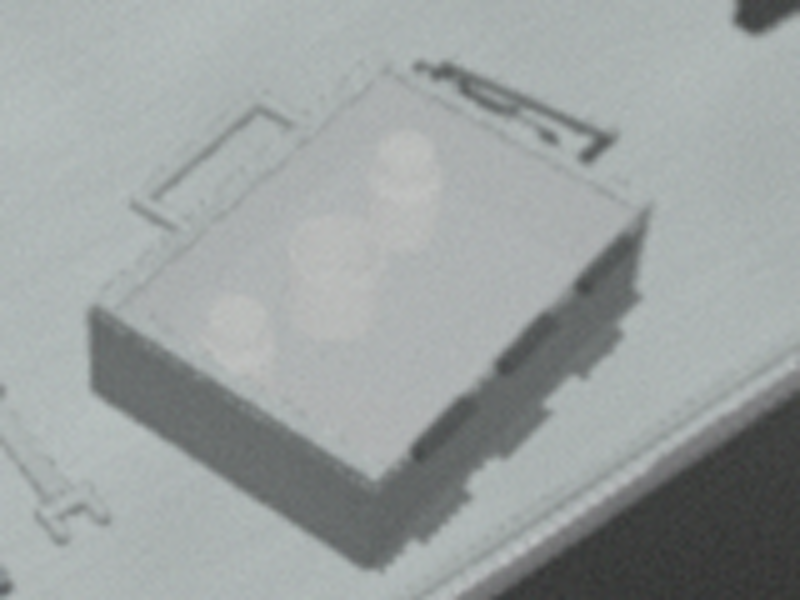

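View pics/z2.png

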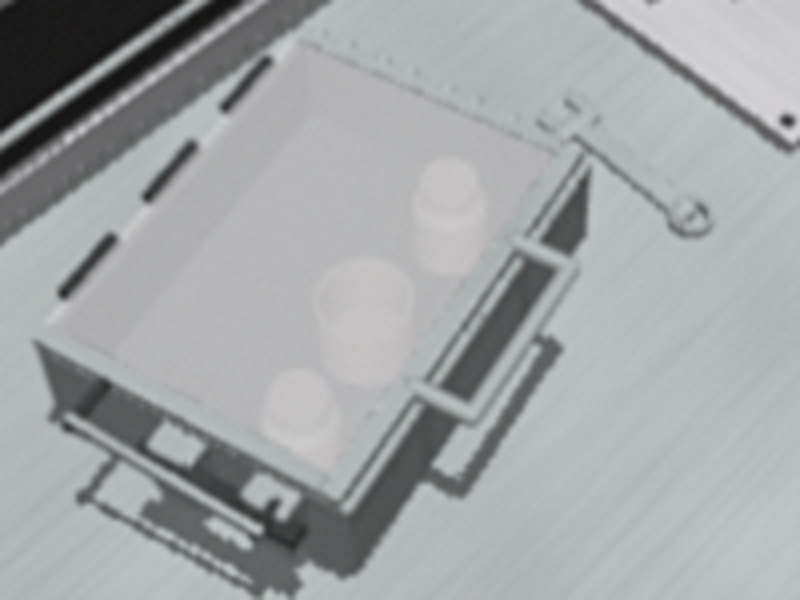

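View pics/z3.png

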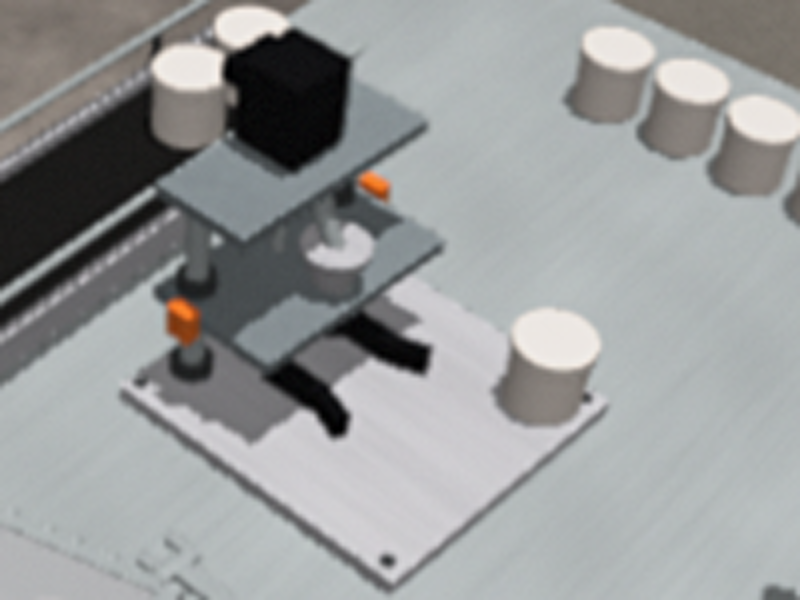

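Run:
```python
from plant import *
from h import *
S=camera_info("scene");D=camera_info("side")
f=lambda p:np.array(p)/5+[290-.4,120-.4]
g=lambda p:np.array(p)/4+[180-.4,180-.4]
g3=lambda p:np.array(p)/4+[280-.4,70-.4]
names=["f+","h+","h-","f-"]
a=[f(p) for p in [(388,68),(650,208),(380,485),(95,308)]]
b=[g(p) for p in [(345,497),(40,340),(300,42),(585,155)]]
print(onz(S,a,90).round(1));print(onz(D,b,90).round(1))
for p,q in zip(a,b): print(tri(S,p,D,q).round(1))
print("handle");
for p,q in zip([(262,110),(140,205)],[(475,413),(573,265)]): 
    print(onz(S,[f(p)],86).round(1),onz(D,[g(q)],86).round(1),tri(S,f(p),D,g(q)).round(1))
print("jar rim",onz(D,[g((365,298))],60),onz(S,[f((335,245))],60),onz(D,[g((364,262)),g((364,335)),g((315,298)),g((415,298))],60))
print("bottles",onz(D,[g((449,186)),g((297,398))],76),onz(S,[f((238,322)),f((407,158))],76))
print("deck corners",onz(D,[g3((125,390)),g3((390,585)),g3((605,405))],15).round(1))
print("screws",onz(D,[g3((388,560)),g3((140,382)),g3((587,398))],15).round(1))
print("cheek tips",onz(D,[g3((340,425)),g3((427,358))],37).round(1))
print("headplate front lower",onz(D,[g3((268,368)),g3((443,246))],85).round(1))
print("fulljar top",onz(D,[g3((555,338))],77))
print("wrench",onz(D,[g((690,215)),g((560,115))],5))
```

```text
[[442.5 338.5  90. ]
 [639.9 386.   90. ]
 [703.9 108.5  90. ]
 [495.5  59.1  90. ]]
[[426.5 340.7  90. ]
 [631.3 389.3  90. ]
 [689.3 120.9  90. ]
 [486.6  66.4  90. ]]
[433.2 341.2  81.8]
[635.9 388.8  84.7]
[697.5 114.5  78.7]
[490.2  62.3  83.2]
handle
[[419.7 250.2  86. ]] [[411.8 250.9  86. ]] [415.  251.   82.2]
[[439.9 135.2  86. ]] [[438.2 134.2  86. ]] [438.9 134.8  85.7]
jar rim [[527.70301756 224.43572378  60.        ]] [[523.4135355 227.3710806  60.       ]] [[547.30493135 205.49410303  60.        ]
 [509.04670631 244.18033943  60.        ]
 [550.30783114 245.20829071  60.        ]
 [505.08681775 203.69666226  60.        ]]
bottles [[540.6664264  134.80172139  76.        ]
 [498.86381994 308.74547514  76.        ]] [[547.73481728 128.87499002  76.        ]
 [503.62260215 303.48137129  76.        ]]
deck corners [[ 685.9 -103.2   15. ]
 [ 424.7  -84.7   15. ]
 [ 407.7 -339.7   15. ]]
screws [[ 439.2 -102.1   15. ]
 [ 683.3 -117.4   15. ]
 [ 422.  -336.6   15. ]]
cheek tips [[ 532.6 -165.6   37. ]
 [ 526.9 -267.2   37. ]]
headplate front lower [[ 580.1 -135.1   85. ]
 [ 565.5 -331.7   85. ]]
fulljar top [[ 449.09596817 -311.96277272   77.        ]]
wrench [[442.45625111   3.14403489   5.        ]
 [565.10813298  -4.44077972   5.        ]]
```

Lid centre is about (564,227), bin yaw about 0.22, handle about (427,193), jar about (526,226). The station origin is about (561,-222) with yaw about -0.067. I'll swing over the station first so the wrist camera can refine these.

Emit:
drive_tool:
  moves: [0.029,0.045,0.01,0.16,0.029,0.045,0.01,0.16,0.029,0.045,0.01,0.16,0.029,0.045,0.01,0.16,0.029,0.045,0.01,0.16]
  jaw: 0.35

```text
t: 0.78
position: [363.0, -412.5, 455.0]
eef_rot: [-1.571, -0.0, -2.009]
wrist_force: [0.1, 0.4, 0.4]
gripper_width: 0.35
```

Emit:
drive_tool:
  moves: [0.029,0.045,0.0,0.16,0.029,0.045,0,0.16,0.029,0.045,0,0.16,0.029,0.045,0,0.16]

```text
t: 1.27
position: [478.9, -232.6, 454.7]
eef_rot: [-1.571, -0.0, -1.369]
wrist_force: [1.0, -0.6, 0.6]
gripper_width: 0.351
```

Run:
```python
from plant import *
from h import *
s=observe(); print(s['t'],s['position'],s['eef_rot'],s['gripper_width'],s['joint_positions'])
i=camera_info("wrist");im=grab_frame("wrist");cv2.imwrite("pics/w1.png",im);pickle.dump(i,open("w1.pkl","wb"))
```

```text
1.275 [ 478.90867767 -232.57100318  454.69050907] [-1.57092515e+00 -1.85135830e-04 -1.36880408e+00] 0.35111551592518564 [ 0.6773259   0.33969544 -0.4347299   1.72516083  0.15747285  1.11125472
  0.39631995]
```

View pics/w1.png

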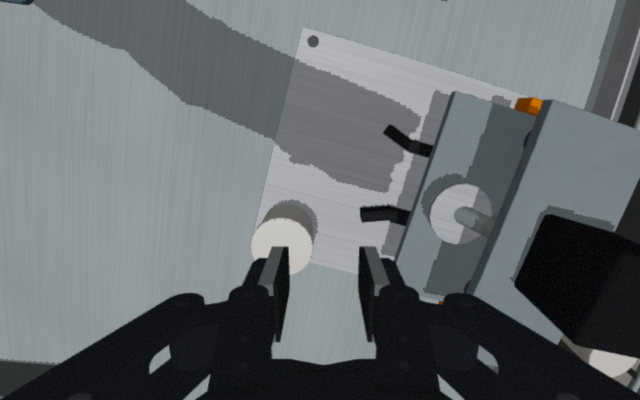

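Run:
```python
from h import *
i=pickle.load(open("w1.pkl","rb"))
im=cv2.imread("pics/w1.png")
cv2.imwrite("pics/w1z.png",cv2.resize(im[80:230,340:540],(800,600),interpolation=cv2.INTER_CUBIC))
print("plate top edge",onz(i,[(452,92),(398,262)],97).round(1))
print("deck",onz(i,[(304,28),(277,140),(253,237)],15).round(1))
print("screw",onz(i,[(313,41)],15).round(1))
```

```text
plate top edge [[ 576.  -129.3   97. ]
 [ 569.9 -297.1   97. ]]
deck [[ 430.1  -89.2   15. ]
 [ 422.6 -211.8   15. ]
 [ 413.6 -333.2   15. ]]
screw [[ 442.  -100.2   15. ]]
```

View pics/w1z.png

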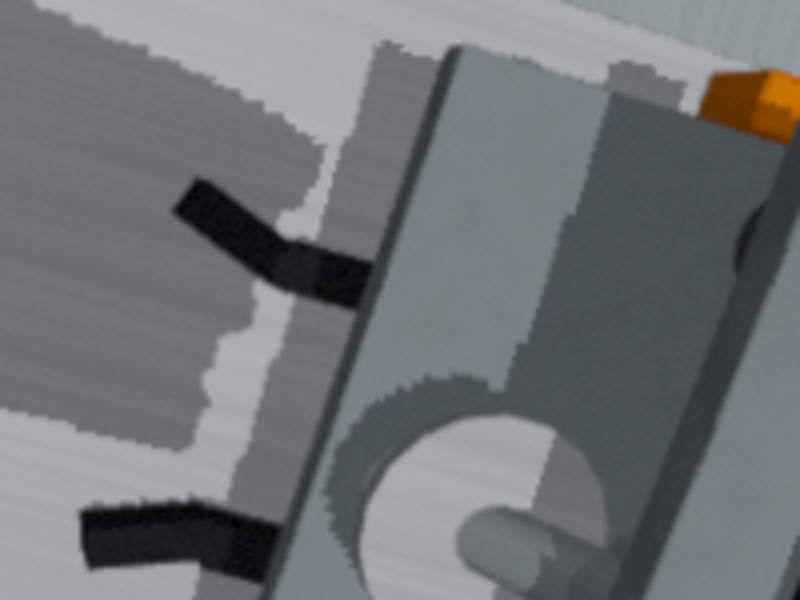

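Run:
```python
from h import *
i=pickle.load(open("w1.pkl","rb"))
g=lambda p:np.array(p)/4+[340-.4,80-.4]
P=onz(i,[g(p) for p in[(173,207),(84,525),(205,178),(92,568),(283,280),(205,530)]],37);print(P.round(1))
print((P[0]+P[1])/2,(P[2]+P[3])/2, np.arctan2(P[0,0]-P[1,0],P[0,1]-P[1,1]),np.arctan2(P[2,0]-P[3,0],P[2,1]-P[3,1]))
yaw=-0.06
for yaw in(-.05,-.065):
  x=np.array([np.cos(yaw),np.sin(yaw)]);y=np.array([-x[1],x[0]])
  print("from cheeks", (P[2]+P[3])[:2]/2+28*x,"from deck corner",np.array([430.1,-89.2])+145*x-130*y, "plate x:",[np.array(p)@x-8 for p in((576,-129.3),(569.9,-297.1))],"plate y+",np.array([576,-129.3])@y-100,"cheek-y",(P[2]+P[3])[:2]/2@y, "deck x", [np.array(p)@x+145 for p in((430.1,-89.2),(422.6,-211.8),(413.6,-333.2))])
```

```text
[[ 534.2 -177.5   37. ]
 [ 531.  -268.6   37. ]
 [ 540.8 -168.3   37. ]
 [ 536.1 -280.5   37. ]
 [ 568.3 -190.3   37. ]
 [ 565.  -263.1   37. ]]
[ 532.61157751 -223.04122556   37.        ] [ 538.46487559 -224.43588835   37.        ] 0.035790252326677 0.04142298562801847
from cheeks [ 566.42988288 -225.83530509] from deck corner [ 568.42149575 -226.2845134 ] plate x: [np.float64(573.7424565741993), np.float64(576.0365845894098)] plate y+ -200.35040716915842 cheek-y -197.24337476594778 deck x [np.float64(579.0206288948195), np.float64(577.6574480944424), np.float64(574.736166900348)]
from cheeks [ 566.40574641 -226.25460704] from deck corner [ 566.34974428 -228.34383631] plate x: [np.float64(575.1822114360068), np.float64(579.9944144260884)] plate y+ -191.61330833786445 cheek-y -188.98635830705527 deck x [np.float64(579.9856517070892), np.float64(580.4648795606988), np.float64(579.3693299621997)]
```

Emit:
drive_tool:
  moves: [-0.006,0.05,0.0,0,-0.006,0.05,0.0,0,-0.006,0.05,0.0,0,-0.006,0.05,-0.01,0,-0.006,0.05,-0.01,0]

```text
t: 1.95
position: [447.8, 17.2, 434.6]
eef_rot: [-1.57, -0.0, -1.375]
wrist_force: [0.5, 0.4, 0.2]
gripper_width: 0.346
```

Emit:
drive_tool:
  moves: [-0.006,0.05,-0.01,0,-0.006,0.05,-0.01,0,-0.006,0.05,-0.01,0,0,0,0,0]

```text
t: 2.45
position: [429.3, 169.4, 404.3]
eef_rot: [-1.571, 0.002, -1.368]
wrist_force: [0.3, -0.9, 1.2]
gripper_width: 0.352
```

Run:
```python
from plant import *
from h import *
s=observe(); print(s['t'],s['position'],s['eef_rot'],s['gripper_width'],s['joint_positions'])
i=camera_info("wrist");im=grab_frame("wrist");cv2.imwrite("pics/w2.png",im);pickle.dump(i,open("w2.pkl","wb"))
```

```text
2.45 [429.27033388 169.37497314 404.28207734] [-1.57148362  0.00176915 -1.36766956] 0.35229560273658805 [-0.00288214  0.30168906 -0.6152741   1.96136078  0.21130598  0.94206989
 -0.51890466]
```

View pics/w2.png

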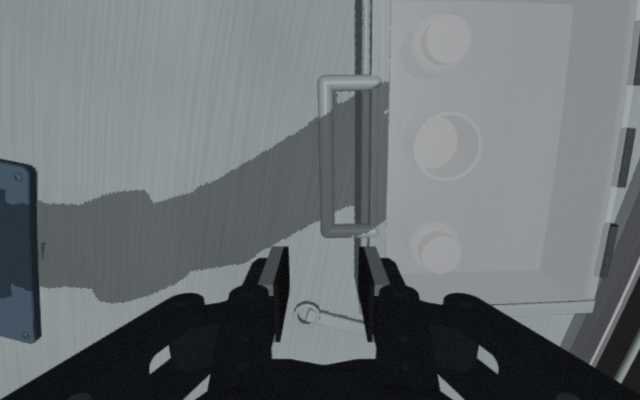

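Run:
```python
from h import *
i=pickle.load(open("w2.pkl","rb"))
P=onz(i,[(324,82),(327,231)],86);print("bar",P.round(1),P.mean(0),np.arctan2(P[1,0]-P[0,0],P[0,1]-P[1,1]))
print("jar rim",onz(i,[(447.5,146.5),(414,146),(481,146),(447,113),(447,180)],60).round(1))
print("bottles",onz(i,[(446,41),(440,252)],76).round(1))
im=cv2.imread("pics/w2.png")
cv2.imwrite("pics/w2z.png",cv2.resize(im[50:275,300:500],(700,787//1*1),interpolation=cv2.INTER_CUBIC)[:600])
```

```text
bar [[413.4 255.1  86. ]
 [440.5 136.9  86. ]] [426.95001688 195.9760986   86.        ] 0.22570780152000694
jar rim [[530.6 226.4  60. ]
 [501.3 220.6  60. ]
 [560.1 233.2  60. ]
 [522.1 254.   60. ]
 [538.8 197.4  60. ]]
bottles [[500.7 306.5  76. ]
 [545.7 134.3  76. ]]
```

View pics/w2z.png

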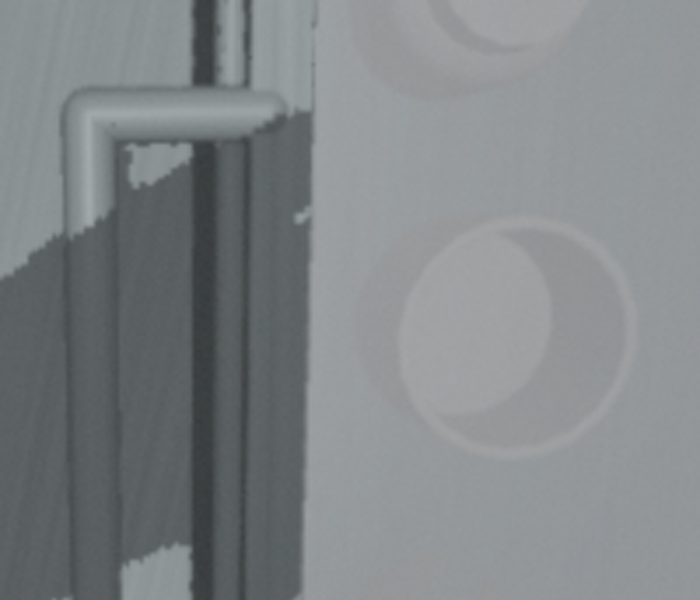

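Emit:
drive_tool:
  moves: [-0.001,0.014,-0.04,0.009,-0.001,0.013,-0.04,0.009,0,0,-0.03,0,0,0,0,0]
  jaw: 0.28

```text
t: 3.0
position: [428.2, 191.3, 293.3]
eef_rot: [-1.575, -0.002, -1.357]
wrist_force: [-0.0, -0.6, 0.6]
gripper_width: 0.283
```

Run:
```python
from plant import *
from h import *
s=observe(); print(s['t'],s['position'],s['eef_rot'],s['gripper_width'])
i=camera_info("wrist");im=grab_frame("wrist");cv2.imwrite("pics/w3.png",im);pickle.dump(i,open("w3.pkl","wb"))
```

```text
3.0 [428.24032232 191.29741747 293.30563135] [-1.57479989 -0.00160613 -1.35731504] 0.28330863563484476
```

View pics/w3.png

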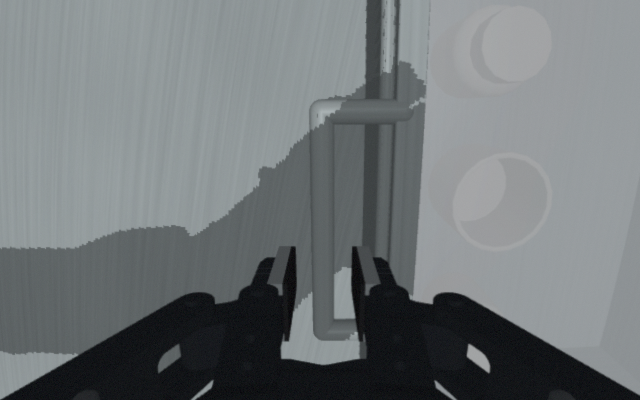

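Emit:
drive_tool:
  moves: [-0.001,0.002,-0.02,0.005,0,0,-0.017,0,0,0,-0.01,0,0,0,0,0]

```text
t: 3.55
position: [427.7, 194.6, 248.1]
eef_rot: [-1.57, -0.0, -1.352]
wrist_force: [-0.4, 0.5, 0.1]
gripper_width: 0.28
```

Emit:
drive_tool:
  moves: [0,0,0,0,0,0,0,0,0,0,0,0,0,0,0,0]
  jaw: 0.0

```text
t: 4.05
position: [426.4, 194.7, 248.5]
eef_rot: [-1.572, -0.001, -1.351]
wrist_force: [-6.9, -2.0, 7.3]
gripper_width: 0.113
```

Run:
```python
import numpy as np
r=.25;u=np.array([np.cos(.222),np.sin(.222)])
def f(t): return np.r_[u*(r-r*np.cos(t)),r*np.sin(t)]
T=np.linspace(0,1.48,16)
P=np.array([f(t) for t in T]).round(3);D=np.diff(P,axis=0)
for k in range(0,15,5): print([float(round(v,3)) for d in D[k:k+5] for v in (*d,0)])
print(P[::5])
```

```text
[0.001, 0.0, 0.025, 0.0, 0.004, 0.001, 0.024, 0.0, 0.006, 0.001, 0.024, 0.0, 0.008, 0.002, 0.023, 0.0, 0.01, 0.003, 0.022, 0.0]
[0.012, 0.002, 0.022, 0.0, 0.015, 0.004, 0.019, 0.0, 0.016, 0.003, 0.018, 0.0, 0.018, 0.004, 0.017, 0.0, 0.019, 0.005, 0.015, 0.0]
[0.021, 0.004, 0.012, 0.0, 0.022, 0.005, 0.011, 0.0, 0.023, 0.005, 0.008, 0.0, 0.023, 0.006, 0.006, 0.0, 0.024, 0.005, 0.003, 0.0]
[[0.    0.    0.   ]
 [0.029 0.007 0.118]
 [0.109 0.025 0.209]
 [0.222 0.05  0.249]]
```

Emit:
drive_tool:
  moves: [0.001,0,0.025,0,0.004,0.001,0.024,0,0.006,0.001,0.024,0,0.008,0.002,0.023,0,0.01,0.003,0.022,0]

```text
t: 4.68
position: [454.4, 201.2, 366.4]
eef_rot: [-1.576, -0.002, -1.35]
wrist_force: [-5.3, -4.5, -0.2]
gripper_width: 0.113
```

Emit:
drive_tool:
  moves: [0.012,0.002,0.022,0,0.015,0.004,0.019,0,0.016,0.003,0.018,0,0.018,0.004,0.017,0,0.019,0.005,0.015,0]

```text
t: 5.3
position: [534.0, 219.3, 459.3]
eef_rot: [-1.576, -0.002, -1.35]
wrist_force: [-11.6, -7.1, 14.4]
gripper_width: 0.114
```

Emit:
drive_tool:
  moves: [0.021,0.004,0.012,0,0.022,0.005,0.011,0,0.023,0.005,0.008,0]

```text
t: 5.68
position: [601.7, 233.9, 490.9]
eef_rot: [-1.57, 0.0, -1.351]
wrist_force: [4.1, -3.8, -15.5]
gripper_width: 0.109
```

Run:
```python
from plant import *
from h import *
s=observe(); print(s['t'],s['position'],s['wrist_force'],s['gripper_width'],s['joint_positions'])
cv2.imwrite("pics/d4.png",grab_frame("side"))
cv2.imwrite("pics/s4.png",grab_frame("scene"))
a=cv2.imread("pics/s4.png");b=cv2.imread("pics/d4.png")
cv2.imwrite("pics/z4.png",np.hstack([cv2.resize(a[60:260,280:480],(400,400)),cv2.resize(b[150:350,150:350],(400,400))]))
```

```text
5.675 [601.74657348 233.88449425 490.92848419] [  4.09382154  -3.84437548 -15.46397619] 0.10865436903789315 [-0.10418397  0.51765381 -0.58463964  1.36821947  0.28463468  1.33830121
 -0.47296173]
```

View pics/z4.png

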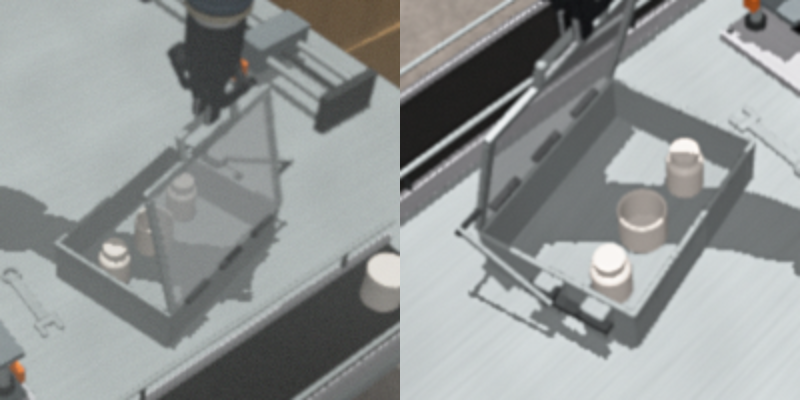

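The lid is following the gripper, and the stay in the side view runs from about (460,232) to (560,300) on the zoom. I'll continue to about 1.48.

Emit:
drive_tool:
  moves: [0.023,0.006,0.006,0,0.024,0.005,0.003,0,0,0,0,0]

```text
t: 6.15
position: [650.6, 244.0, 499.6]
eef_rot: [-1.566, -0.0, -1.353]
wrist_force: [-0.6, -5.1, 11.7]
gripper_width: 0.107
```

Run:
```python
from plant import *
from h import *
s=observe(); print(s['t'],s['position'],s['wrist_force'],s['gripper_width'],s['joint_positions'])
D=camera_info("side")
b=grab_frame("side");cv2.imwrite("pics/d5.png",b)
cv2.imwrite("pics/z5.png",cv2.resize(b[120:320,150:350],(600,600),interpolation=cv2.INTER_CUBIC))
cv2.imwrite("pics/z5b.png",cv2.resize(b[240:320,170:280],(770,560),interpolation=cv2.INTER_CUBIC))
```

```text
6.15 [650.64397261 244.04384529 499.57675119] [-0.55297542 -5.14089155 11.67947309] 0.10731107300450135 [-0.13456527  0.59412208 -0.56732778  1.20504588  0.31093129  1.42169166
 -0.44859795]
```

View pics/z5.png

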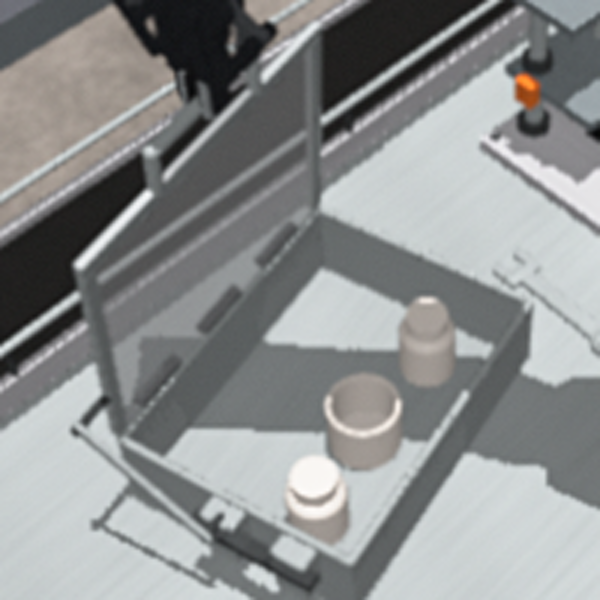

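View pics/z5b.png

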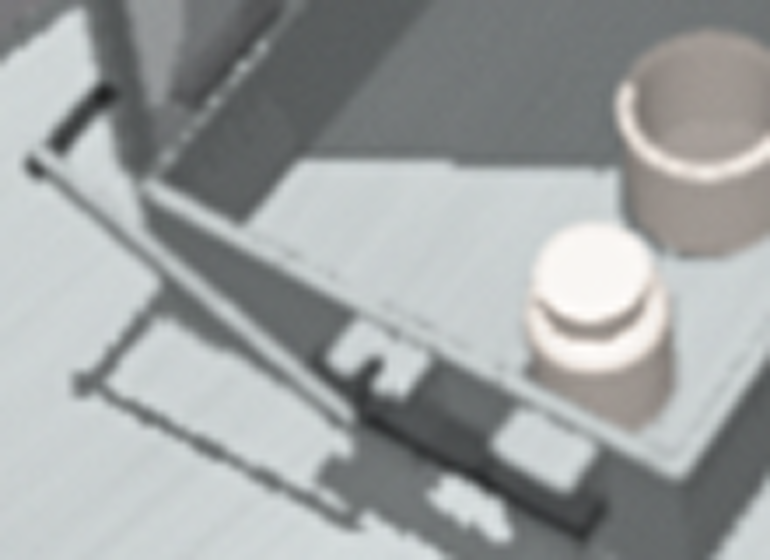

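At about 1.49 rad the foot is at zoom (365,390), past the last tooth. Next I'll let the lid back gently.

Emit:
drive_tool:
  moves: [-0.004,-0.001,0,0,-0.004,-0.001,0,0,-0.004,-0.001,-0.001,0,-0.004,-0.001,0,0,0,0,0,0]

```text
t: 6.82
position: [633.3, 240.2, 497.5]
eef_rot: [-1.568, -0.0, -1.351]
wrist_force: [-0.1, -2.6, 7.6]
gripper_width: 0.11
```

Emit:
drive_tool:
  moves: [-0.002,0,-0.001,0,-0.001,0,0,0,0,0,0,0]

```text
t: 7.2
position: [630.7, 239.8, 497.1]
eef_rot: [-1.567, -0.001, -1.352]
wrist_force: [0.2, -4.9, 12.0]
gripper_width: 0.108
```

Emit:
drive_tool:
  moves: [-0.001,-0.001,0,0,-0.001,0,0,0,0,0,0,0]

```text
t: 7.58
position: [628.6, 239.2, 496.7]
eef_rot: [-1.567, -0.001, -1.352]
wrist_force: [0.5, -3.4, 9.8]
gripper_width: 0.11
```

Run:
```python
from plant import *
from h import *
b=grab_frame("side");cv2.imwrite("pics/d6.png",b)
cv2.imwrite("pics/z6b.png",cv2.resize(b[240:320,170:280],(770,560),interpolation=cv2.INTER_CUBIC))
```

```text
(no output)
```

View pics/z6b.png

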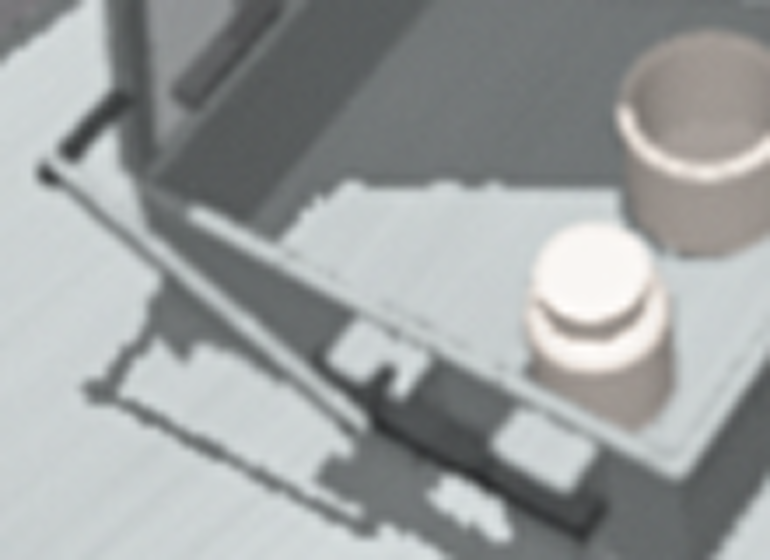

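Emit:
drive_tool:
  moves: [-0.001,0,0,0,0,0,0,0]

```text
t: 7.88
position: [627.8, 239.0, 496.6]
eef_rot: [-1.567, -0.001, -1.352]
wrist_force: [2.3, -4.1, 7.7]
gripper_width: 0.114
```

Emit:
drive_tool:
  moves: [-0.001,0,0,0,0,0,0,0]

```text
t: 8.12
position: [627.0, 238.9, 496.5]
eef_rot: [-1.567, -0.001, -1.352]
wrist_force: [3.3, -4.4, 7.3]
gripper_width: 0.11
```

Emit:
drive_tool:
  moves: [-0.001,-0.001,0,0,0,0,0,0]

```text
t: 8.38
position: [626.1, 238.5, 496.4]
eef_rot: [-1.566, 0.0, -1.352]
wrist_force: [4.2, -2.3, 6.9]
gripper_width: 0.11
```

Emit:
drive_tool:
  moves: [-0.002,0,0,0,0,0,0,0]

```text
t: 8.62
position: [624.6, 238.2, 496.1]
eef_rot: [-1.565, -0.0, -1.352]
wrist_force: [7.9, -2.8, 3.7]
gripper_width: 0.107
```

Emit:
drive_tool:
  moves: [-0.002,0,0,0,0,0,0,0]

```text
t: 8.88
position: [622.9, 238.1, 496.3]
eef_rot: [-1.565, -0.0, -1.353]
wrist_force: [9.9, -0.8, 6.1]
gripper_width: 0.11
```

Run:
```python
from plant import *
from h import *
b=grab_frame("side");cv2.imwrite("pics/d7.png",b)
cv2.imwrite("pics/z7b.png",cv2.resize(b[240:320,170:280],(770,560),interpolation=cv2.INTER_CUBIC))
a=cv2.imread("pics/d6.png")
print([int((np.abs(a.astype(int)-b).max(2)>30)[y0:y1,x0:x1].sum()) for y0,y1,x0,x1 in((240,320,170,280),)])
```

```text
[140]
```

View pics/z7b.png

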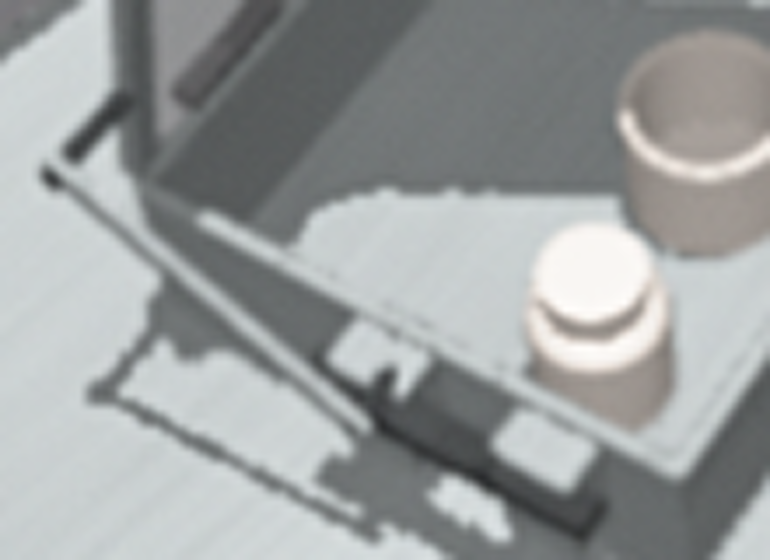

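The stay hasn't moved while the resistance rises linearly to 10 N, so it is seated. I'll relieve the push, then open and rise.

Emit:
drive_tool:
  moves: [0.003,0.001,0,0,0.003,0,0,0,0,0,0,0]

```text
t: 9.3
position: [627.5, 239.3, 497.0]
eef_rot: [-1.568, -0.0, -1.352]
wrist_force: [-0.4, -4.8, 14.2]
gripper_width: 0.109
```

Emit:
drive_tool:
  moves: [0,0,0,0,0,0,0,0,0,0,0,0]
  jaw: 0.3

```text
t: 9.68
position: [627.2, 240.1, 494.3]
eef_rot: [-1.572, 0.0, -1.35]
wrist_force: [0.1, -0.1, -0.5]
gripper_width: 0.298
```

Emit:
drive_tool:
  moves: [0,0,0.015,0,0,0,0.02,0,0,0,0.02,0,0,0,0,0]

```text
t: 10.18
position: [627.2, 240.3, 552.0]
eef_rot: [-1.567, 0.001, -1.351]
wrist_force: [-0.4, 0.8, -0.4]
gripper_width: 0.3
```

Run:
```python
from plant import *
from h import *
s=observe(); print(s['t'],s['position'],s['joint_positions'])
b=grab_frame("side");cv2.imwrite("pics/d8.png",b)
cv2.imwrite("pics/z8.png",cv2.resize(b[100:320,150:350],(600,600),interpolation=cv2.INTER_CUBIC))
```

```text
10.175 [627.22402341 240.31113206 551.96463668] [-0.13241866  0.53705911 -0.57821264  1.16889333  0.28425083  1.50898974
 -0.44048808]
```

View pics/z8.png

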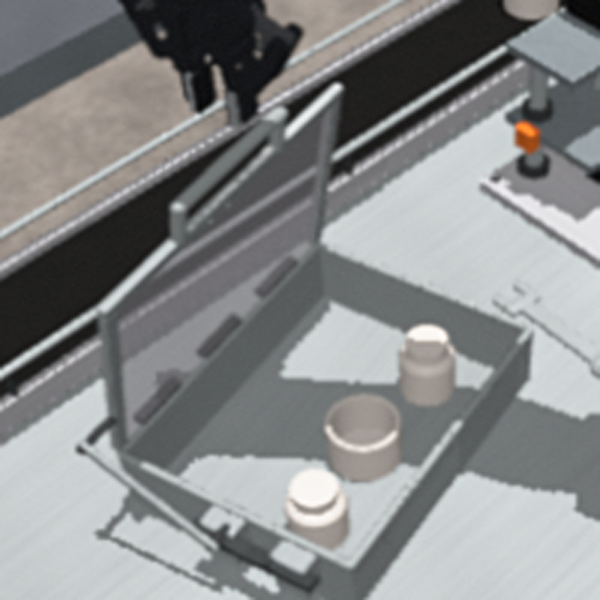

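The lid stands propped: zoom shows the stay seated at (215,545) and the gripper clear. Now over to the jar.

Emit:
drive_tool:
  moves: [-0.045,-0.005,0,0,-0.045,-0.005,0,0,-0.02,-0.01,-0.05,0,-0.01,-0.01,-0.06,0,0,0,-0.03,0]
  jaw: 1.0

```text
t: 10.85
position: [505.7, 208.2, 406.6]
eef_rot: [-1.575, -0.002, -1.351]
wrist_force: [0.1, -0.6, 0.2]
gripper_width: 1.0
```

Emit:
drive_tool:
  moves: [0,0,0,0]

```text
t: 10.98
position: [506.7, 209.2, 407.5]
eef_rot: [-1.576, -0.001, -1.351]
wrist_force: [-0.0, -0.1, -0.1]
gripper_width: 1.0
```

Run:
```python
from plant import *
from h import *
s=observe(); print(s['t'],s['position'],s['eef_rot'],s['gripper_width'])
i=camera_info("wrist");im=grab_frame("wrist");cv2.imwrite("pics/w9.png",im);pickle.dump(i,open("w9.pkl","wb"))
```

```text
10.975 [506.70814402 209.1900927  407.48309333] [-1.57575119e+00 -1.00760834e-03 -1.35070359e+00] 0.9999649984863591
```

View pics/w9.png

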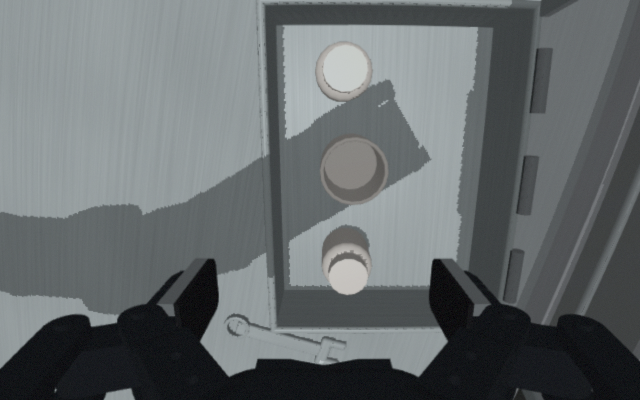

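Run:
```python
from h import *
i=pickle.load(open("w9.pkl","rb"))
im=cv2.imread("pics/w9.png")
cv2.imwrite("pics/w9z.png",cv2.resize(im[120:220,300:410],(660,600),interpolation=cv2.INTER_CUBIC))
print("jar",onz(i,[(354,170),(320,170),(388,170),(354,136),(354,204)],60).round(1))
print("bottles",onz(i,[(347,66),(349,277)],76).round(1))
```

```text
jar [[530.6 227.4  60. ]
 [500.9 220.7  60. ]
 [560.5 234.2  60. ]
 [523.4 256.7  60. ]
 [538.3 196.7  60. ]]
bottles [[503.2 310.3  76. ]
 [548.5 131.5  76. ]]
```

View pics/w9z.png

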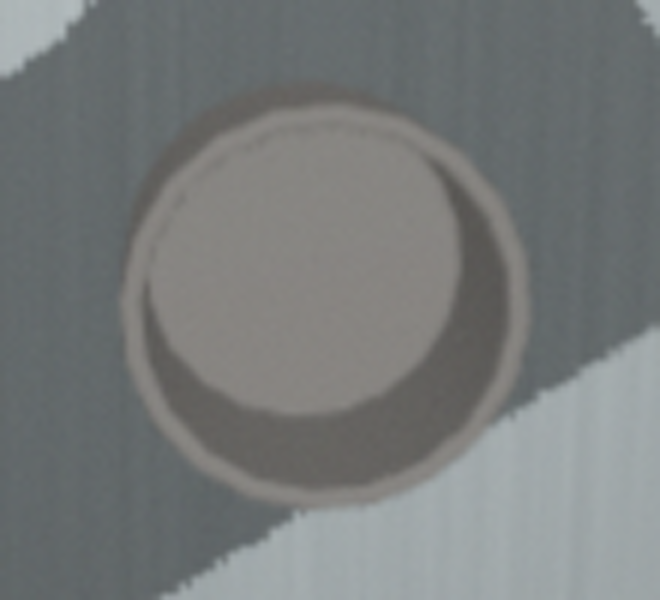

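Emit:
drive_tool:
  moves: [0.012,0.009,-0.04,0,0.012,0.008,-0.05,0,0,0,-0.04,0,0,0,-0.02,0,0,0,0,0]
  jaw: 1.0

```text
t: 11.65
position: [531.7, 227.3, 259.7]
eef_rot: [-1.571, 0.0, -1.351]
wrist_force: [-0.1, 0.1, 0.7]
gripper_width: 1.002
```

Emit:
drive_tool:
  moves: [-0.001,-0.001,-0.025,0,0,0,-0.025,0,0,0,-0.01,0,0,0,0,0]

```text
t: 12.15
position: [530.8, 226.3, 200.5]
eef_rot: [-1.57, 0.0, -1.351]
wrist_force: [-0.4, -0.0, 0.9]
gripper_width: 1.004
```

Emit:
drive_tool:
  moves: [0,0,0,0,0,0,0,0,0,0,0,0,0,0,0,0]
  jaw: 0.5

```text
t: 12.65
position: [530.6, 226.2, 201.5]
eef_rot: [-1.569, 0.0, -1.351]
wrist_force: [-1.9, -1.4, 11.0]
gripper_width: 0.719
```

Emit:
drive_tool:
  moves: [0,0,0.015,0,0,0,0.03,0,0,0,0.04,0,0,0,0.04,0,-0.003,-0.02,0.015,0]

```text
t: 13.28
position: [527.4, 207.6, 343.5]
eef_rot: [-1.566, 0.002, -1.348]
wrist_force: [0.4, -1.6, -0.6]
gripper_width: 0.717
```

Run:
```python
from plant import *
from h import *
s=observe(); print(s['t'],s['position'],s['wrist_force'],s['gripper_width'])
a=grab_frame("wrist");b=grab_frame("side")
cv2.imwrite("pics/w10.png",np.hstack([cv2.resize(a,(400,250)),cv2.resize(b,(400,250))]))
```

```text
13.275 [527.35960325 207.57396319 343.46858689] [ 0.36012039 -1.64125571 -0.60956474] 0.7169709838786573
```

View pics/w10.png

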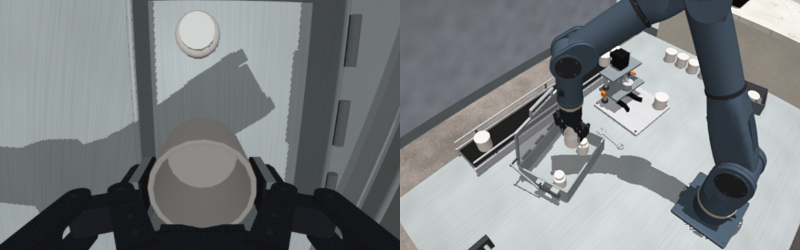

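The jar is held upright between the pads at (200,185). Carrying it to the lane.

Emit:
drive_tool:
  moves: [-0.006,-0.047,0,-0.03,-0.005,-0.047,0,-0.03,-0.005,-0.048,0,-0.03,-0.005,-0.048,0,-0.03,-0.005,-0.048,0,-0.03]

```text
t: 14.0
position: [501.1, -33.1, 339.7]
eef_rot: [-1.571, 0.0, -1.501]
wrist_force: [1.5, -0.4, -0.6]
gripper_width: 0.718
```

Emit:
drive_tool:
  moves: [-0.005,-0.048,-0.01,-0.03,-0.005,-0.048,-0.02,-0.03,-0.005,-0.048,-0.02,-0.03,-0.005,-0.045,-0.02,-0.03,0,0,0,0]

```text
t: 14.62
position: [480.0, -224.4, 267.9]
eef_rot: [-1.574, -0.0, -1.627]
wrist_force: [0.2, 0.2, 0.8]
gripper_width: 0.719
```

Run:
```python
from plant import *
from h import *
s=observe(); print(s['t'],s['position'],s['eef_rot'],s['gripper_width'])
i=camera_info("wrist");im=grab_frame("wrist");cv2.imwrite("pics/w11.png",im);pickle.dump(i,open("w11.pkl","wb"))
```

```text
14.625 [ 480.01377673 -224.37091949  267.91066668] [-1.57423765e+00 -1.84949733e-04 -1.62694897e+00] 0.7189291742923205
```

View pics/w11.png

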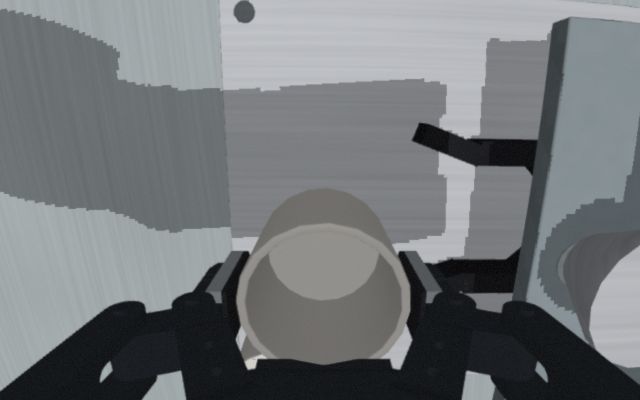

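Run:
```python
from h import *
i=pickle.load(open("w11.pkl","rb"))
im=cv2.imread("pics/w11.png")
cv2.imwrite("pics/w11z.png",cv2.resize(im[100:320,400:600],(545,600),interpolation=cv2.INTER_CUBIC))
P=onz(i,[(218,5),(232,235)],15);print(P.round(1),np.arctan2(P[0,0]-P[1,0],P[0,1]-P[1,1]))
P=onz(i,[(568,20),(527,300)],97);print(P.round(1),np.arctan2(P[0,0]-P[1,0],P[0,1]-P[1,1]))
```

```text
[[ 426.7  -95.4   15. ]
 [ 418.9 -235.3   15. ]] 0.055732374765250906
[[ 578.2 -128.5   97. ]
 [ 572.  -245.4   97. ]] 0.05266163751946884
```

View pics/w11z.png

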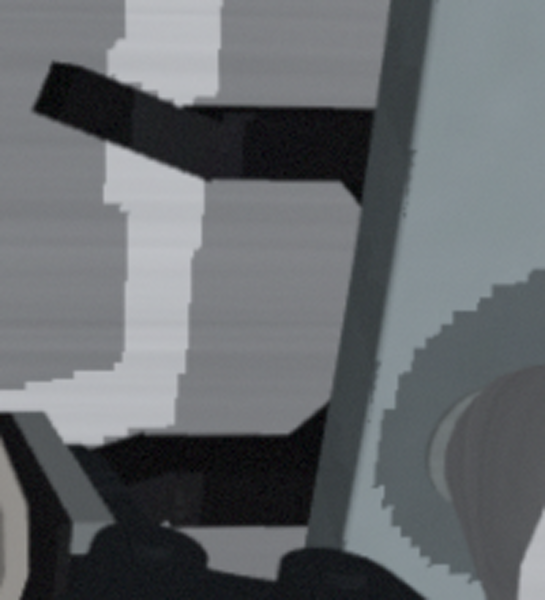

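Run:
```python
from h import *
i=pickle.load(open("w11.pkl","rb"))
g=lambda p:np.array(p)/2.726+[400,100]
A=onz(i,[g((212,180)),g((338,180))],37);B=onz(i,[g((150,435)),g((290,434))],15)
print(A,B)
a=-.054;x=np.array([np.cos(a),np.sin(a)]);y=np.array([-x[1],x[0]])
print(A[:,:2]@y,B[:,:2]@y,((A[:,:2]@y).mean()+(B[:,:2]@y).mean())/2)
for c in ((480,-224.4),(481,-220.8),(566,-225.5)): print(np.array(c)@y,np.array(c)@x)
```

```text
[[ 570.74656374 -193.70853677   37.        ]
 [ 598.3049288  -194.9995309    37.        ]] [[ 568.2356706  -261.41207799   15.        ]
 [ 604.3873175  -263.49667226   15.        ]]
[-162.6208404  -162.42252414] [-230.36121618 -230.49153155] -196.474028064989
-198.16549957931366 491.4120417495699
-194.51677334415314 492.21627856845544
-194.62215282395377 577.3460553517011
```

Emit:
drive_tool:
  moves: [0,0.002,-0.02,0,0,0,-0.02,0,0,0,-0.01,0,0,0,0,0]

```text
t: 15.18
position: [481.6, -218.1, 219.6]
eef_rot: [-1.571, 0.001, -1.619]
wrist_force: [-0.3, 0.1, -0.6]
gripper_width: 0.718
```

Emit:
drive_tool:
  moves: [0,0,-0.002,0,0,0,-0.001,0,0,0,0,0]

```text
t: 15.55
position: [481.4, -219.1, 217.0]
eef_rot: [-1.57, -0.0, -1.621]
wrist_force: [-0.5, -0.4, -1.0]
gripper_width: 0.715
```

Emit:
drive_tool:
  moves: [0,-0.003,-0.001,0,0,0,-0.001,0,0,0,0,0]

```text
t: 15.92
position: [481.3, -222.1, 214.6]
eef_rot: [-1.571, 0.0, -1.621]
wrist_force: [-0.5, -0.1, -0.7]
gripper_width: 0.717
```

Emit:
drive_tool:
  moves: [0,0,-0.001,0,0,0,0,0]

```text
t: 16.18
position: [481.3, -222.0, 213.6]
eef_rot: [-1.571, 0.0, -1.621]
wrist_force: [-0.6, -0.0, -0.6]
gripper_width: 0.718
```

Emit:
drive_tool:
  moves: [0,0,-0.001,0,0,0,0,0]

```text
t: 16.42
position: [481.3, -222.0, 212.6]
eef_rot: [-1.571, 0.0, -1.621]
wrist_force: [-0.0, 0.3, -1.0]
gripper_width: 0.716
```

Emit:
drive_tool:
  moves: [0,0,-0.001,0,0,0,0,0]

```text
t: 16.68
position: [481.3, -222.0, 212.5]
eef_rot: [-1.571, -0.001, -1.621]
wrist_force: [-3.0, 1.9, 11.7]
gripper_width: 0.716
```

Emit:
drive_tool:
  moves: [0,0,-0.001,0,0,0,0,0]

```text
t: 16.92
position: [481.2, -221.9, 212.4]
eef_rot: [-1.57, -0.001, -1.621]
wrist_force: [-6.4, 1.7, 25.8]
gripper_width: 0.715
```

On the deck (contact at z=212.5). Relieving, then releasing.

Emit:
drive_tool:
  moves: [0,0,0.001,0,0,0,0.001,0,0,0,0,0]

```text
t: 17.3
position: [481.4, -222.1, 212.6]
eef_rot: [-1.571, 0.0, -1.621]
wrist_force: [-0.2, -0.4, -1.3]
gripper_width: 0.717
```

Emit:
drive_tool:
  moves: [0,0,0,0,0,0,0,0,0,0,0,0]
  jaw: 1.0

```text
t: 17.68
position: [481.3, -222.1, 212.6]
eef_rot: [-1.571, 0.0, -1.621]
wrist_force: [0.2, -0.0, -0.4]
gripper_width: 1.0
```

Emit:
drive_tool:
  moves: [0,0,0.02,0,0,0,0.04,0,0,0,0.04,0,-0.03,0.002,0.03,0,-0.03,0.001,0,0]

```text
t: 18.3
position: [421.3, -218.9, 344.7]
eef_rot: [-1.567, -0.002, -1.621]
wrist_force: [-0.1, -0.8, -0.5]
gripper_width: 0.999
```

Run:
```python
from plant import *
from h import *
s=observe(); print(s['t'],s['position'],s['eef_rot'],s['gripper_width'])
i=camera_info("wrist");im=grab_frame("wrist");cv2.imwrite("pics/w12.png",im);pickle.dump(i,open("w12.pkl","wb"))
```

```text
18.3 [ 421.26757389 -218.94587252  344.67011865] [-1.56713334 -0.00164638 -1.62060381] 0.9986712337019163
```

View pics/w12.png

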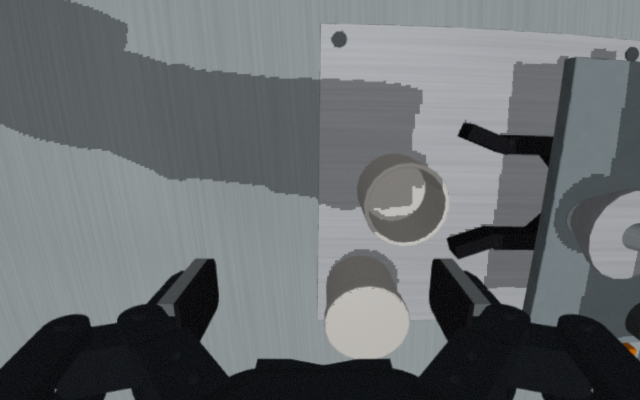

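Emit:
drive_tool:
  moves: [0,0,0,0.174,0,0,0,0.174,0,0,0,0.174,0,0,0,0.174,0,0,0,0.174]
  jaw: 0.25

```text
t: 18.98
position: [421.3, -219.1, 342.6]
eef_rot: [-1.571, 0.0, -0.745]
wrist_force: [1.0, -1.0, -0.5]
gripper_width: 0.25
```

Emit:
drive_tool:
  moves: [0,0,0,0.174,0,0,0,0.174,0,0,0,0.174,0,0,0,0.175,0,0,0,0]

```text
t: 19.6
position: [421.3, -219.2, 342.4]
eef_rot: [-1.57, 0.0, -0.055]
wrist_force: [-0.1, 0.6, -0.2]
gripper_width: 0.25
```

Run:
```python
from plant import *
from h import *
i=pickle.load(open("w12.pkl","rb"))
P=onz(i,[(406,203),(364,203),(449,203),(406,162),(406,245)],71);print(P.round(1))
a=-.054;x=np.array([np.cos(a),np.sin(a)]);y=np.array([-x[1],x[0]])
print("jar y'",P[0,:2]@y)
s=observe(); print(s['t'],s['position'],s['eef_rot'],s['gripper_width'],s['joint_positions'], "tool y'",s['position'][:2]@y)
cv2.imwrite("pics/w13.png",grab_frame("wrist"));pickle.dump(camera_info("wrist"),open("w13.pkl","wb"))
```

```text
[[ 482.2 -220.1   71. ]
 [ 452.3 -218.6   71. ]
 [ 513.1 -221.7   71. ]
 [ 481.9 -190.9   71. ]
 [ 482.6 -252.1   71. ]]
jar y' -193.7743986402973
19.6 [ 421.25066638 -219.24522369  342.44793564] [-1.57012711e+00  2.67095320e-04 -5.50557789e-02] 0.2500716899858658 [ 1.04183621  0.48398774 -0.9444069   2.01219664  0.50293555  0.89606359
  1.34095024] tool y' -196.18915953252227
```

View pics/w13.png

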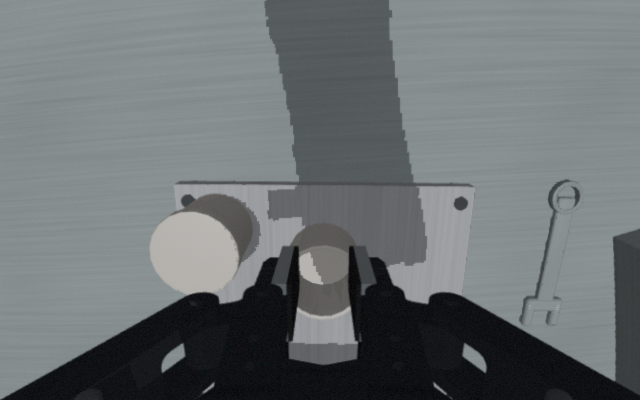

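Emit:
drive_tool:
  moves: [-0.004,0,-0.045,0,0,0,-0.045,0,0,0,-0.03,0,0,0,-0.011,0,0,0,0,0]

```text
t: 20.27
position: [417.5, -218.9, 211.7]
eef_rot: [-1.571, 0.001, -0.055]
wrist_force: [0.7, 0.0, 0.3]
gripper_width: 0.25
```

Run:
```python
from plant import *
from h import *
i=pickle.load(open("w13.pkl","rb"))
P=onz(i,[(176,183),(474,186),(188,202),(461,204)],15)
a=-.054;x=np.array([np.cos(a),np.sin(a)]);y=np.array([-x[1],x[0]])
print(P.round(1),P[:,:2]@y,P[:,:2]@x)
s=observe(); print(s['t'],s['position'],s['wrist_force'])
b=grab_frame("side");cv2.imwrite("pics/d14.png",cv2.resize(b[50:230,270:470],(667,600),interpolation=cv2.INTER_CUBIC))
```

```text
[[ 410.6 -344.2   15. ]
 [ 427.8  -88.4   15. ]
 [ 427.9 -336.3   15. ]
 [ 443.2  -99.1   15. ]] [-321.57178277  -65.19239477 -312.74661699  -75.07583145] [428.55995898 431.89997149 445.47465675 447.93682308]
20.275 [ 417.52594559 -218.88473946  211.74171979] [0.68796359 0.02024466 0.27878359]
```

View pics/d14.png

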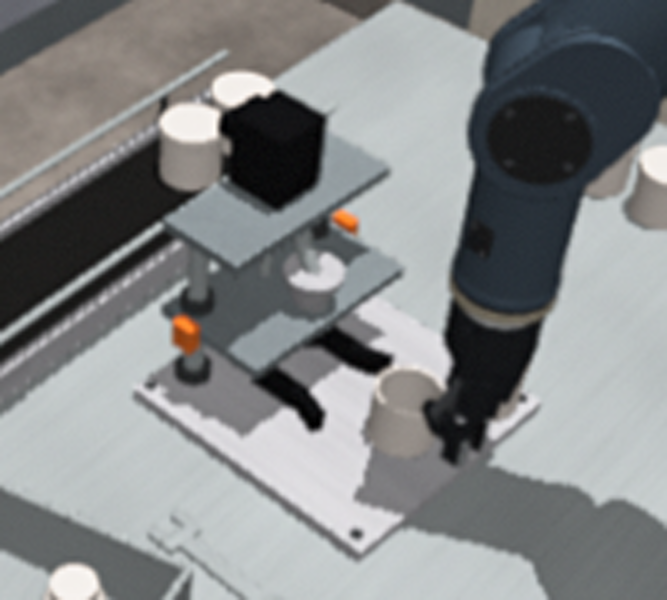

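Emit:
drive_tool:
  moves: [0.01,0,0,0,0.01,0,0,0,0.008,0,0,0,0.008,-0.001,0,0,0.008,0,0,0]

```text
t: 20.95
position: [461.8, -220.2, 211.7]
eef_rot: [-1.571, 0.0, -0.054]
wrist_force: [-1.7, 0.3, 0.5]
gripper_width: 0.245
```

Emit:
drive_tool:
  moves: [0.01,-0.001,0,0,0.01,0,0,0,0.01,-0.001,0,0,0.01,0,0,0,0.01,-0.001,0,0]

```text
t: 21.58
position: [512.0, -223.0, 211.7]
eef_rot: [-1.571, -0.0, -0.054]
wrist_force: [-1.0, -0.1, 0.6]
gripper_width: 0.249
```

Run:
```python
from plant import *
from h import *
a=-.054;x=np.array([np.cos(a),np.sin(a)]);y=np.array([-x[1],x[0]])
s=observe(); print(s['t'],s['position'],s['wrist_force'],s['position'][:2]@x,s['position'][:2]@y)
b=grab_frame("side");cv2.imwrite("pics/d15.png",cv2.resize(b[50:230,270:470],(667,600),interpolation=cv2.INTER_CUBIC))
```

```text
21.575 [ 512.04331574 -223.01903407  211.68560274] [-1.04175274 -0.09939172  0.63163188] 523.334113764345 -195.0570483786188
```

View pics/d15.png

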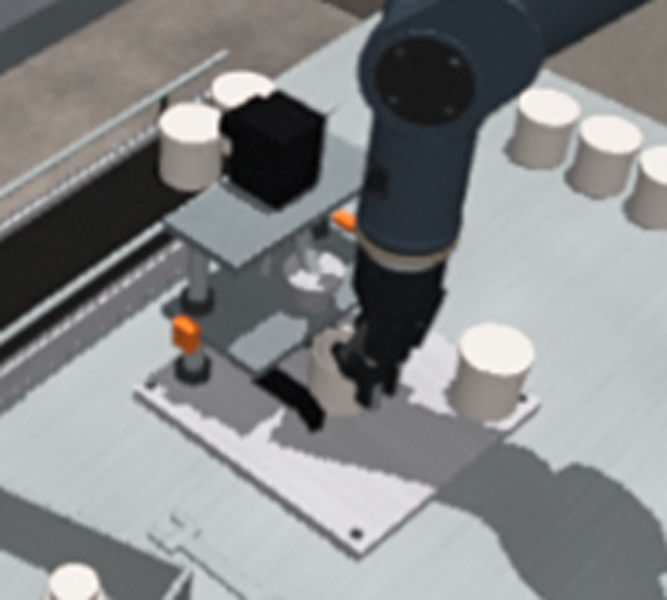

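Emit:
drive_tool:
  moves: [0.008,0,0,0,0.008,-0.001,0,0,0.008,0,0,0,0.006,-0.001,0,0,0,0,0,0]

```text
t: 22.25
position: [541.8, -225.0, 211.7]
eef_rot: [-1.571, -0.0, -0.054]
wrist_force: [0.6, 0.2, 0.3]
gripper_width: 0.249
```

Emit:
drive_tool:
  moves: [0.004,0,0,0,0.003,0,0,0,0,0,0,0]

```text
t: 22.62
position: [548.5, -225.0, 211.7]
eef_rot: [-1.571, -0.0, -0.054]
wrist_force: [-0.4, 0.7, -0.2]
gripper_width: 0.25
```

Emit:
drive_tool:
  moves: [0.002,-0.001,0,0,0,0,0,0]

```text
t: 22.88
position: [550.4, -226.2, 211.7]
eef_rot: [-1.571, -0.0, -0.054]
wrist_force: [0.7, 0.0, -0.1]
gripper_width: 0.251
```

Emit:
drive_tool:
  moves: [0.002,0,0,0,0,0,0,0]

```text
t: 23.12
position: [552.5, -226.1, 211.7]
eef_rot: [-1.571, -0.0, -0.054]
wrist_force: [0.2, -0.3, -1.1]
gripper_width: 0.251
```

Emit:
drive_tool:
  moves: [0.001,0,0,0,0.001,0,0,0,0,0,0,0]

```text
t: 23.5
position: [553.7, -226.2, 211.6]
eef_rot: [-1.571, 0.002, -0.054]
wrist_force: [-5.3, 0.0, 3.9]
gripper_width: 0.252
```

Run:
```python
from plant import *
from h import *
s=observe(); print(s['t'],s['position'],s['wrist_force'])
b=grab_frame("side");cv2.imwrite("pics/d16.png",cv2.resize(b[110:190,330:420],(675,600),interpolation=cv2.INTER_CUBIC))
b=grab_frame("scene");cv2.imwrite("pics/s16.png",cv2.resize(b[180:310,170:320],(690,598),interpolation=cv2.INTER_CUBIC))
```

```text
23.5 [ 553.65113701 -226.19858419  211.55645134] [-5.31075604  0.04451074  3.88010148]
```

View pics/d16.png

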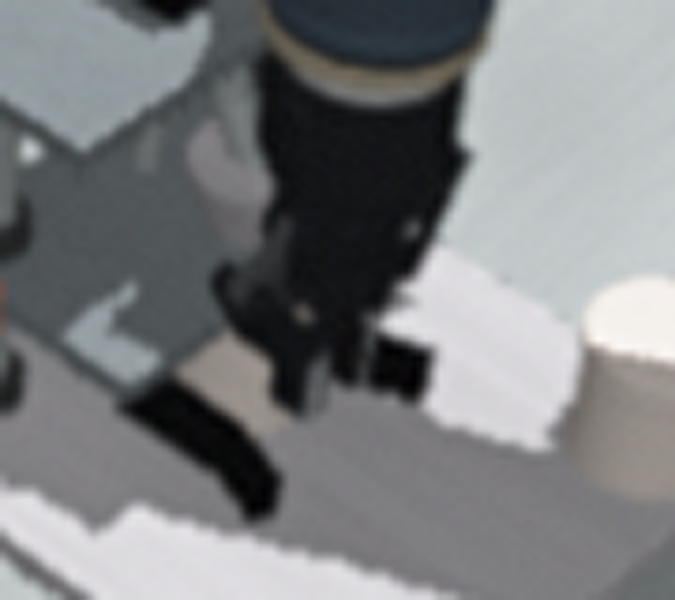

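View pics/s16.png

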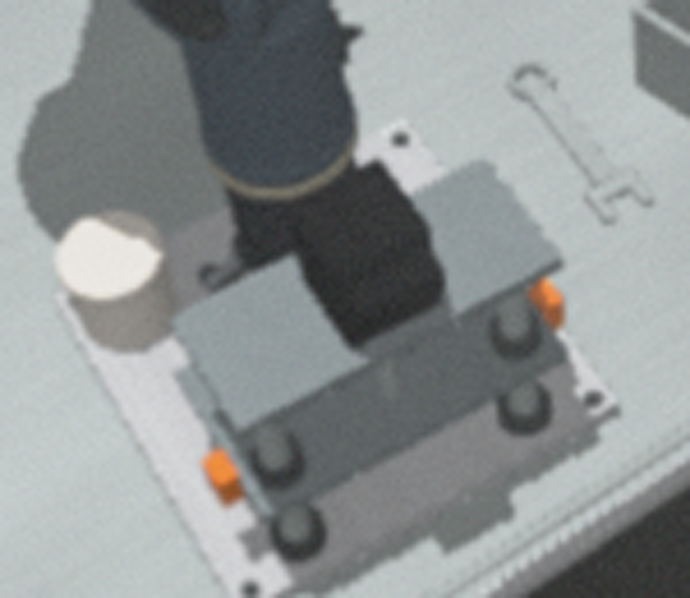

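Contact force rose at TCP x'=565.1, against a predicted home of 565.4. I'll press slightly more to confirm it is home.

Emit:
drive_tool:
  moves: [0.001,0,0,0,0.001,0,0,0,0,0,0,0]

```text
t: 23.98
position: [554.5, -226.2, 211.4]
eef_rot: [-1.572, 0.005, -0.054]
wrist_force: [-11.3, -0.1, 8.8]
gripper_width: 0.253
```

Emit:
drive_tool:
  moves: [-0.004,0,0,0,-0.015,0.001,0,0,-0.03,0.001,0,0,-0.04,0.003,0,0,-0.04,0.002,0,0]

```text
t: 24.6
position: [426.6, -218.8, 211.8]
eef_rot: [-1.57, -0.001, -0.053]
wrist_force: [-0.3, -0.5, -0.6]
gripper_width: 0.248
```

Emit:
drive_tool:
  moves: [0,0,0.05,0,0,0,0.05,0,0,0,0.05,0,0,0.04,0.04,0,0,0.04,0,0]

```text
t: 25.22
position: [428.4, -137.9, 404.5]
eef_rot: [-1.572, -0.007, -0.055]
wrist_force: [0.7, 0.9, 0.6]
gripper_width: 0.251
```

Run:
```python
from plant import *
from h import *
s=observe(); print(s['t'],s['position'],s['wrist_force'])
b=grab_frame("side");cv2.imwrite("pics/d17f.png",b);cv2.imwrite("pics/d17.png",cv2.resize(b[60:220,290:450],(600,600),interpolation=cv2.INTER_CUBIC))
b=grab_frame("wrist");cv2.imwrite("pics/w17.png",b);pickle.dump(camera_info("wrist"),open("w17.pkl","wb"))
D=camera_info("side")
for a,o in((-.054,(566,-225)),):
  x=np.array([np.cos(a),np.sin(a)]);y=np.array([-x[1],x[0]]);c=np.array(o)+30*x
  th=np.linspace(0,2*np.pi,60)
  im=cv2.imread("pics/d17f.png")
  for z in(15,71):
    P=np.c_[c[0]+31*np.cos(th),c[1]+31*np.sin(th),np.full(60,z)]
    q=(proj(D,P)-[290,60])*3.75
    im2=cv2.imread("pics/d17.png") if z==15 else im2
    cv2.polylines(im2,[q.astype(np.int32)],True,(0,0,255),1)
  cv2.imwrite("pics/d17o.png",im2)
```

```text
25.225 [ 428.43161965 -137.85464826  404.54956339] [0.73901191 0.93085538 0.64950847]
```

View pics/d17.png

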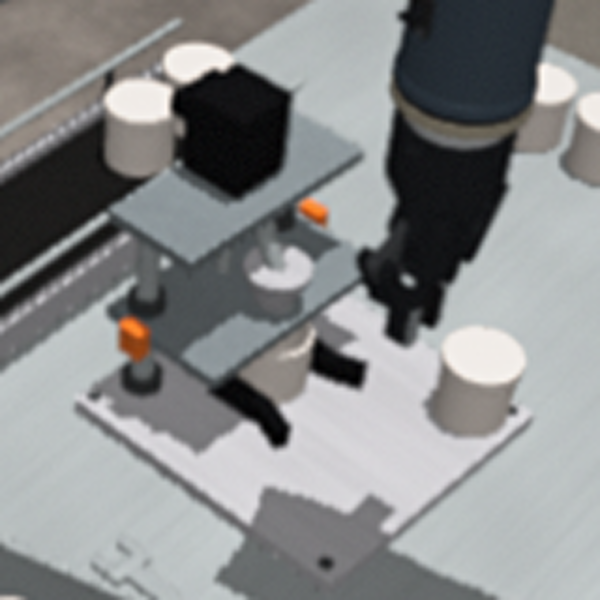

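View pics/d17o.png

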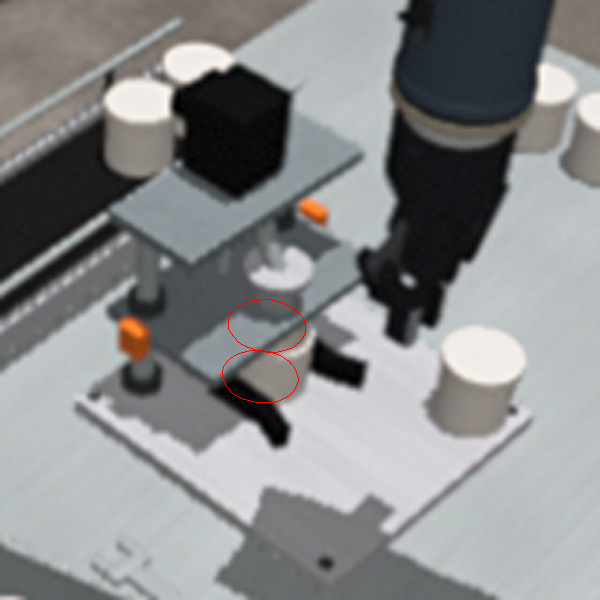

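View pics/w17.png

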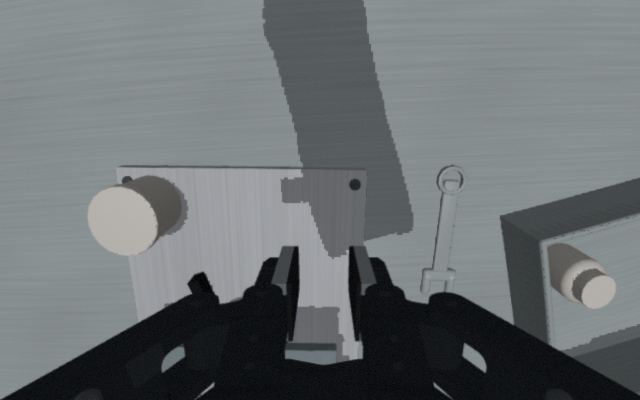

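View pics/d17f.png

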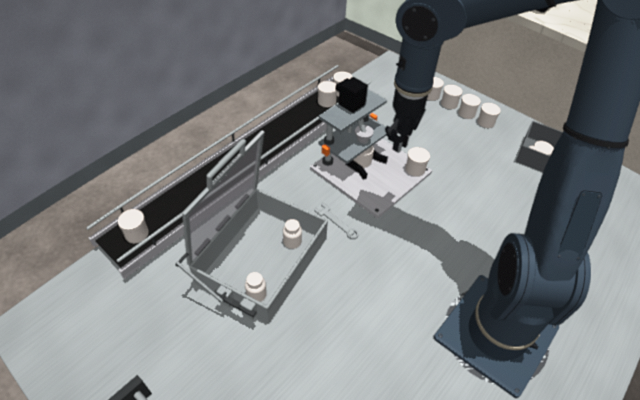

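Run:
```python
from plant import *
from h import *
b=cv2.imread("pics/d17f.png")
cv2.imwrite("pics/d17z.png",cv2.resize(b[135:185,335:395],(720,600),interpolation=cv2.INTER_CUBIC))
D=camera_info("side")
print(proj(D,[(596,-226.6,15),(586,-226,15),(596,-216.6,15),(596,-226.6,71)]))
```

```text
[[359.4233245  160.34602755]
 [361.88797191 161.99147617]
 [357.43342793 162.00885453]
 [361.19348427 146.80906966]]
```

View pics/d17z.png

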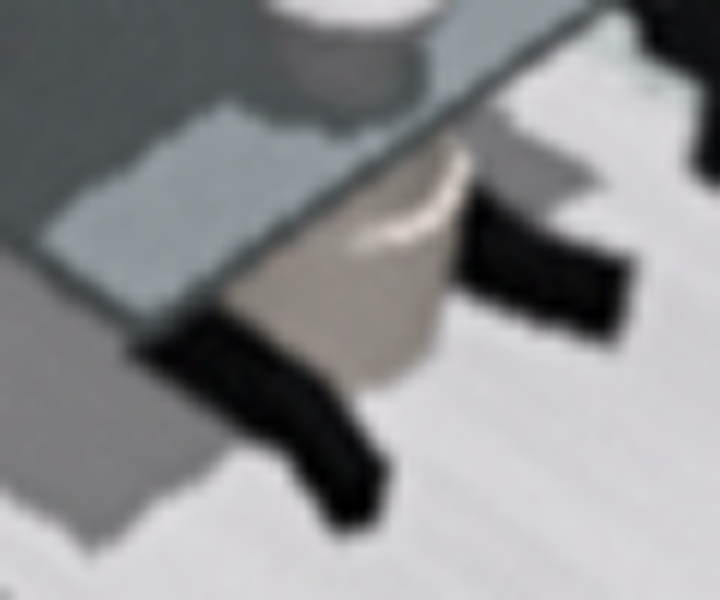

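Emit:
drive_tool:
  moves: [0,-0.015,-0.02,-0.174,0,-0.015,-0.02,-0.174,0,-0.015,-0.02,-0.174,0,-0.015,0,-0.174,0,-0.01,0,-0.174]

```text
t: 25.95
position: [427.4, -210.2, 341.2]
eef_rot: [-1.571, 0.0, -0.93]
wrist_force: [0.2, 0.2, 0.1]
gripper_width: 0.249
```

Emit:
drive_tool:
  moves: [0,0,0,-0.174,0,0,0,-0.174,0,0,0,-0.174,0,0,0,-0.174,0,0,0,0]

```text
t: 26.58
position: [427.5, -209.3, 341.6]
eef_rot: [-1.571, -0.0, -1.618]
wrist_force: [-0.1, 0.5, -0.3]
gripper_width: 0.249
```

Run:
```python
from plant import *
from h import *
s=observe(); print(s['t'],s['position'],s['eef_rot'])
pickle.dump(camera_info("wrist"),open("w18.pkl","wb"));b=grab_frame("wrist");cv2.imwrite("pics/w18.png",b)
```

```text
26.575 [ 427.51518439 -209.27244243  341.59273559] [-1.57051139e+00 -4.81527837e-04 -1.61847871e+00]
```

View pics/w18.png

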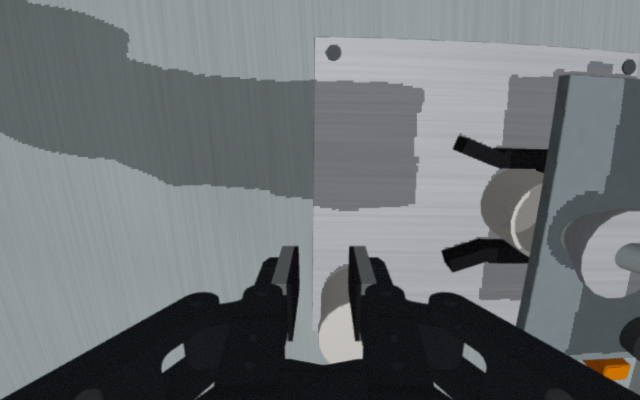

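Run:
```python
from h import *
i=pickle.load(open("w18.pkl","rb"))
a=-.054;x=np.array([np.cos(a),np.sin(a)]);y=np.array([-x[1],x[0]])
im=cv2.imread("pics/w18.png");cv2.imwrite("pics/w18z.png",cv2.resize(im[120:290,430:600],(600,600),interpolation=cv2.INTER_CUBIC))
P=np.vstack([onz(i,[(512,215)],71),onz(i,[(481,205)],15),onz(i,[(559,78),(518,328)],97),onz(i,[(315,100),(314,200)],15)])
print(P.round(1),(P[:,:2]@x).round(1),(P[:,:2]@y).round(1))
```

```text
[[ 564.  -221.6   71. ]
 [ 565.8 -229.6   15. ]
 [ 572.  -129.5   97. ]
 [ 563.4 -297.9   97. ]
 [ 425.7 -135.7   15. ]
 [ 420.5 -218.2   15. ]] [575.1 577.4 578.2 578.7 432.4 431.7] [-190.9 -198.7  -98.5 -267.1 -112.5 -195.2]
```

View pics/w18z.png

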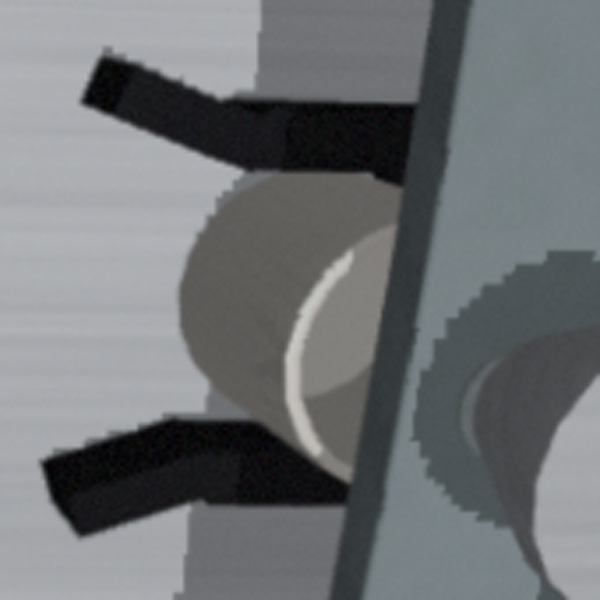

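Run:
```python
from plant import *
from h import *
i=pickle.load(open("w18.pkl","rb"));D=camera_info("side")
a=-.054;x=np.array([np.cos(a),np.sin(a)]);y=np.array([-x[1],x[0]])
print("plate lower",onz(i,[(559,78),(518,328)],85)[:,:2]@x)
th=np.linspace(0,2*np.pi,80)
im=cv2.imread("pics/w18z.png");im2=cv2.imread("pics/d17z.png")
c=606.5*x-195.5*y
for z,col in((15,(0,0,255)),(71,(0,255,0))):
    P=np.c_[c[0]+31*np.cos(th),c[1]+31*np.sin(th),np.full(80,z)]
    cv2.polylines(im,[((proj(i,P)-[430,120])*600/170).astype(np.int32)],True,col,1)
    cv2.polylines(im2,[((proj(D,P)-[335,135])*12).astype(np.int32)],True,col,1)
cv2.imwrite("pics/o18.png",np.hstack([cv2.resize(im,(400,400)),cv2.resize(im2,(400,400))]))
```

```text
plate lower [585.99837484 586.48322549]
```

View pics/o18.png

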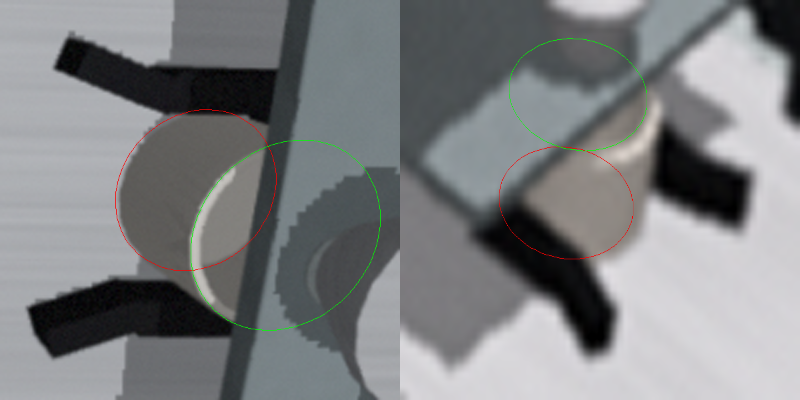

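Run:
```python
from plant import *
from h import *
D=camera_info("side")
a=-.054;x=np.array([np.cos(a),np.sin(a)]);y=np.array([-x[1],x[0]])
o=577*x-195.5*y
im=cv2.resize(cv2.imread("pics/d17f.png")[110:200,310:430],(800,600),interpolation=cv2.INTER_CUBIC)
def L(pts,col):
    P=np.array([[*(o+px*x+py*y),pz] for px,py,pz in pts])
    cv2.polylines(im,[((proj(D,P)-[310,110])*800/120).astype(np.int32)],False,col,1)
L([(8,-100,97),(8,100,97),(8,100,85),(8,-100,85),(8,-100,97)],(255,0,0))
L([(-145,-130,15),(-145,130,15),(125,130,15)],(255,0,0))
th=np.linspace(0,2*np.pi,60)
for z in(15,71): L([(30+31*np.cos(t),31*np.sin(t),z) for t in th],(0,0,255))
cv2.imwrite("pics/o19.png",im)
```

```text
(no output)
```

View pics/o19.png

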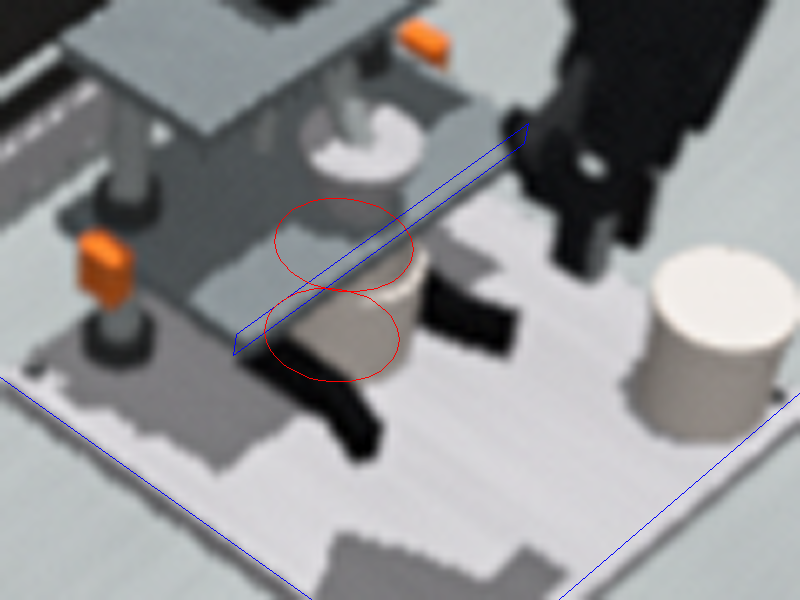

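Run:
```python
from plant import *
from h import *
s=observe();print(s['t'],s['wrist_force'])
a=grab_frame("scene");b=grab_frame("side")
cv2.imwrite("pics/f.png",np.hstack([cv2.resize(a[120:320,160:460],(400,267)),cv2.resize(b[100:340,130:450],(400,300))[:267]]))
finish_job()
```

```text
26.625 [ 0.53759334  0.84473444 -0.12427752]
the job is handed in; nothing more can be done
```

View pics/f.png

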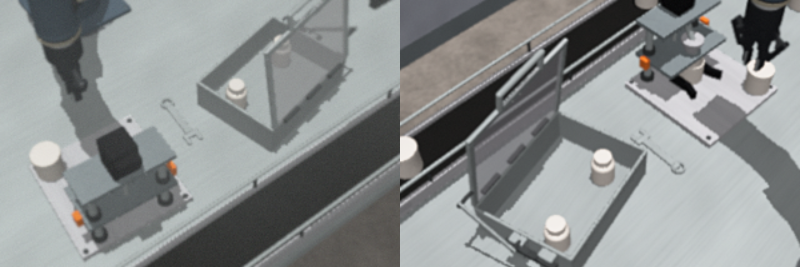

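I raised the lid by its handle to about 1.49 rad and let it back onto the second tooth at about 1.40. I then set the jar on the deck and slid it into the nest. The job was handed in at about 26.7 s, with the gripper clear of everything.

- **Lid:** before I let go, the stay held still while the push-back force rose steadily to about 10 N. The last pictures show the lid propped wide open.
- **Jar:** it met a firm stop (about 11 N) within 1 mm of where I expected, and an outline of an upright jar fits the wrist picture. Its centre reads within about 1.5 mm of home.
- **Disagreement:** the side camera showed the jar about 3 pixels off that outline. The head plate and deck edges are off by a similar amount in the same picture, so I took it as that camera's calibration error and did not push again.
- **Bystanders:** the two bottles, the capped jar and the wrench look undisturbed in the last pictures. I did not measure them again.

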